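# Lock an indexing fixture with a locating pin, finding its hidden hole by feel

### The arm

A 6-joint arm with a two-finger parallel gripper is mounted at the origin on a cart in front of the work surface, level with it; the furniture and walls round the work are solid. World frame = base frame: x ahead of the robot, y to its left, z up, the work surface at z = 0. Lengths are in mm, angles in rad, forces in N, time in s.
With the tool pointing down it reaches from about 225 to 725 mm from the base axis. Payload 3.1 kg.
Tool frame: the origin (TCP) lies midway between the tips of the shut fingers; the grasp point (between the pads) lies 19 mm behind it; z points along the fingers, y is the line along which they close (so a half turn about z gives the same grasp; the last joint's range is limited). The gripper opens to 85 mm and grips with 20 to 120 N. Pads are 22 mm wide; open, the fingers measure 114 mm over their backs; the gripper's body (76 mm by 85 mm) begins 54 mm behind the grasp point. The pads swing forward as they close: fully open they stand 13 mm farther back than shut.
Start: joints at [-1.229, 0.048, 0.099, 1.622, 0, 1.443], TCP at [237.656, -468.121, 231.312] pointing down, gripper open.
Joint ranges: [-2.91, 2.91], [-0.99, 1.94], [-1.21, 1.42], [-2.12, 2.29], [-1.49, 1.47], [-3.14, 3.14]. Speed limits (rad/s): [2.79, 2.79, 3.14, 3.14, 3.14, 3.14].

### API

Orientations are given as a unit quaternion [x, y, z, w].
In Python, from cell import sensors, optics, sign_off gives the robot as it stands. The module is installed in compiled form; this text tells all that it offers.
- The arm moves only by the tool step_arm, never from a script. Its argument "rows" is a list of rows, each a list of 3 entries, a list of its own where there are three numbers: the finger opening in mm, from 0 to 85.4, then the shift along the world's x, y, z in mm, then the turn about the world's z in rad. A call has 1 to 10 rows; each row shifts and turns the commanded pose from where the row before left it; what a row does not reach is not made up. A row lasts 1/10 s, in which the tool goes at most 50 mm and 8.59 degrees, less where a joint would pass 70% of its speed; a pose out of reach is approached as far as the arm can. A call with a gripper value outside its range is refused whole. The fingers move at their own pace and stop on an object; "force" is the grip in N (left out, the last holds). Time passes only in rows, so rows that do not move let the fingers close. It gives the time, the measured TCP pose, the force, the opening and the grip force at its end, in the units of the state.
- sensors.observe(): the state, without advancing time (a new reading comes with each control period).
- optics.grab_frame(name): name is "scene" or "top"; returns a dict with "image" (400x640x3 uint8, red, green, blue), "fx", "fy", "cx", "cy" (pixels), "origin" and "orientation" of the camera in the world. Camera axes: x right, y up, looking along -z (the intrinsics and any distortion apply to the point x, -y, -z); pixel columns grow to the right and rows downward; lengths in mm; the calibration is good to about 2 mm. A picture is of the moment at which its call begins. There is no depth.
- sign_off(): hands the job in; it is judged then, once.
The state is a dict: "clock": time; "joints": joint angles; "joint_velocities": joint speeds; "joint_torque": joint torques, N m; "position": TCP position; "ee_rot": TCP orientation; "contact_force": force on the tool from outside, world axes, zero at the start; "torque": the same for the moment, N m; "gripper_width": finger opening in mm; "finger_force": force on a finger pad.
Only numpy, scipy, OpenCV 4.12 (cv2) and the standard library are available. Lean on these libraries where they do the work, as an engineer would, in place of code of your own. Each camera call takes 0.05 s, during which the arm holds its last target. There are 200 camera calls.

### The job

Lock the indexing fixture: lift the spring-loaded locating pin out of its blue stand, set its tip down on the floor of the fixture's slot at the red-dot end, and feel along the slot until the pin drops into the carriage's unmarked hole. Push it fully home so that its flange sits on the cover, and let go. Be gentle with the pin (never load its shaft with more than 15 N, nor push the flange down with more than 40 N) and do not disturb the two vials and the steel weight nearby.

Things in the scene. Friction and masses are not known exactly. Their poses are not given: they have to be found in the camera images.
- fixture: Indexing fixture fixed to the bench: grey block 80 (its x) x 180 (its y) x 44 mm high, aluminium cover 10 mm thick on top. Origin: centre of its underside; z up, y along the slot towards the flat red dot (15 mm across, on the cover at y = +62 mm). A clamped steel carriage inside it forms the slot's floor, 10 mm below the cover's top.
- slot (a point): Slot centre, level with the cover's top; axes as fixture. Slot through the cover: 13 mm wide, 78 mm long (y -39 to +39), top edges broken by 2 mm. In its flat dark floor, on the middle line, is one blind round hole, 13 mm across, 24 mm deep, 1 mm chamfer; its centre is anywhere from y = -29 to +19 mm, differs each time and is not reported. Floor at y above +27 mm is always plain.
- locating_pin: Pin, 0.15 kg, upright in the stand. Origin: centre of the underside of its flange (28 mm across, 4 thick); z up. Above: black round grip 20 mm in diameter up to 48 mm, orange cap 22 across up to 53. Below: shaft 10 mm in diameter, 30 long, last 3 mm tapering to 6 mm. The shaft slides up to 10 mm into the grip against a spring: 2 N to start, 0.5 N per mm, 7 N fully in.
- pin_grip (a point): Centre of the pin's grip, on its axis, 26 mm above the flange's underside: the place to grasp, across the 20 mm diameter (any yaw).
- pin_shaft: The steel shaft of the pin (10 mm in diameter). Origin: on the axis at its upper end, 30 mm above the tip, level with the flange's underside when the spring is relaxed; z up along the pin.
- pin_tip (a point): Tip of the pin's shaft, on the axis; 30 mm below the flange's underside when the spring is relaxed. It moves with the shaft as the spring is pressed in.
- pin_stand: Blue block 56 x 56 x 40 mm fixed to the bench, origin at the centre of its underside, with a 14 mm hole 36 mm deep in the middle in which the pin stands, flange on the block's top.
- vial_a_mid (a point): Bystander: small standing vial with purple cap, 16 mm across, 44 mm high; point half-way up.
- vial_b_mid (a point): Bystander: small standing vial with purple cap, 16 mm across, 44 mm high; point half-way up.
- steel_weight_mid (a point): Bystander: square steel weight with a knob, 40 x 40 x 49 mm; point 16 mm above its underside.

How it is judged (in metres and radians):
On the way, in this order (a step that is already met when the one before it is completed fails the run):
1. the pin is lifted out of its stand (its tip above the stand's top) (z of pin_tip in the frame of pin_stand above 0.045 m), for 0.1 s.
2. the tip is set down in the slot at the red-dot end, on the plain floor (y above 22 mm in the slot's frame, within 3 mm of the floor) (z of pin_tip in the frame of slot between -0.013 and -0.007 m and y of pin_tip in the frame of slot between 0.022 and 0.038 m and x of pin_tip in the frame of slot between -0.006 and 0.006 m), for 0.1 s.
At the end, for the whole second after the job is handed in: The pin stands upright (within 0.08 rad) and at rest in the carriage's hole, pushed home: its flange within 3 mm of the cover's top face, its tip at least 27 mm below that face, on the slot's middle line within 3 mm and between -33 and +24 mm along the slot (z of pin_tip in the frame of slot below -0.027 m and x of pin_tip in the frame of slot between -0.003 and 0.003 m and y of pin_tip in the frame of slot between -0.033 and 0.024 m and z of locating_pin in the frame of slot below 0.003 m and angle between locating_pin's own z axis and vertical below 0.08 rad and linear speed of locating_pin below 0.02 m/s); the robot touches nothing.
It fails at once if the pin's shaft is pressed or shoved against the fixture with more than 15 N (contact force between pin_shaft and fixture above 15 N).
It fails at once if the pin as a whole (with its flange) is pressed or shoved against the fixture with more than 40 N (contact force between locating_pin and fixture above 40 N).
It fails at once if the robot pushes on the fixture with more than 40 N (contact force between any of the fingers, the arm and fixture above 40 N).
It fails at once if a vial or the steel weight is moved by more than 15 mm (distance of any of vial_a_mid, vial_b_mid, steel_weight_mid from where it was at the start of the episode above 0.015 m).
It also fails if it takes over 58 s, if anything falls off the work surface, if the arm or the gripper's body presses on something with over 40 N, if the wrist force passes 120 N, or if a joint passes its speed limit or range.

## Working session

There is one attempt and no reset: what is moved stays moved. The work goes in short steps, Python scripts to look and compute and a tool call to move; the robot and the scene stay as the last step left them, time stands still between calls to the robot, and variables do not carry over. Pictures are saved under pics/ and viewed, at most 10 in all, crops included, and the job is handed in when it is done.

Besides the shell and the picture viewer there is one more tool, called by a JSON object that holds its "method" and its "body", one argument or row to a line. step_arm: Moves the arm, as the interface text tells. Its arguments: {"type":"object","properties":{"rows":{"type":"array","items":{"type":"array"}},"force":{"type":"number"}},"required":["rows"]}

```bash
mkdir -p pics; python3 - <<'E'
from cell import sensors, optics
import cv2
s=sensors.observe(); print({k:(s[k]) for k in s})
for n in("scene","top"):
    f=optics.grab_frame(n); cv2.imwrite(f"pics/{n}0.png",f["image"][:,:,::-1]); print(n,{k:f[k] for k in f if k!="image"})
E
```

```text
{'clock': 0.0, 'joints': array([-1.22876740e+00,  4.87433584e-02,  9.75861230e-02,  1.62200552e+00,
        1.19514329e-05,  1.44301955e+00]), 'joint_velocities': array([-1.97677190e-03,  7.00605174e-04, -5.73622323e-04,  8.23062243e-04,
       -8.11013682e-04, -8.98403286e-05]), 'joint_torque': array([ 3.09292118e-04, -3.38786137e+01,  3.20013607e+01,  2.02187989e-02,
       -1.29741820e-04, -4.09988715e-06]), 'position': array([ 237.46908519, -467.53298336,  230.11514272]), 'ee_rot': array([ 9.72536277e-01,  2.32748340e-01, -1.20569554e-04, -1.17707235e-03]), 'contact_force': array([0.00968116, 0.52263884, 0.21137486]), 'torque': array([0.03130312, 0.00196444, 0.0368796 ]), 'finger_force': 0.0, 'gripper_width': 85.55555139485556}
scene {'fx': 400.1918377473457, 'fy': 400.1918377473457, 'cx': 314.0457644864852, 'cy': 195.3743001702441, 'origin': array([-127.89160505,  556.60573929,  423.65716597]), 'orientation': array([-0.26542722,  0.48509942,  0.72172954, -0.4163333 ])}
top {'fx': 367.3048294808114, 'fy': 367.3048294808114, 'cx': 313.9568477943623, 'cy': 197.49656026770103, 'origin': array([381.62224978, 146.38856798, 890.89886951]), 'orientation': array([ 0.07466241, -0.06762998, -0.68685979,  0.71977451])}
```

View pics/scene0.png

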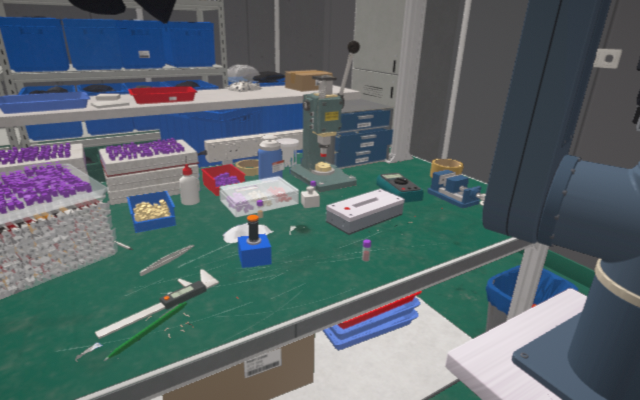

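View pics/top0.png

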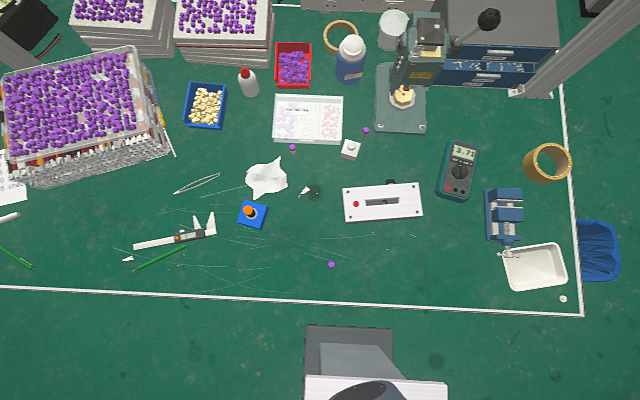

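The scene view shows the pin with its orange cap at about (253,218) in its blue stand at (254,250). The fixture is at about (365,210) with the red dot at its left end, a vial at (367,250) and the weight at (311,195). In the top view the cap is at about (250,211), the red dot at (356,204), the slot at (381,202), one vial at (331,264), other purple caps at (292,147) and (366,130), and the weight at (350,149).

```bash
cat > h.py <<'E'
import numpy as np, cv2
from scipy.spatial.transform import Rotation as R
def ray(f,p):
    d=np.array([(p[0]-f["cx"])/f["fx"],-(p[1]-f["cy"])/f["fy"],-1.])
    return np.array(f["origin"]),R.from_quat(f["orientation"]).apply(d)
def plane(f,p,z):
    o,d=ray(f,p); return o+d*(z-o[2])/d[2]
def tri(f,p,g,q):
    o,d=ray(f,p);o2,d2=ray(g,q)
    t=np.linalg.lstsq(np.c_[d,-d2],o2-o,rcond=None)[0]
    a,b=o+d*t[0],o2+d2*t[1]; return (a+b)/2,np.linalg.norm(a-b)
def proj(f,P):
    c=R.from_quat(f["orientation"]).inv().apply(np.array(P)-f["origin"])
    return np.array([f["cx"]-f["fx"]*c[0]/c[2],f["cy"]+f["fy"]*c[1]/c[2]])
def blobs(f,lo,hi,roi,amin=8):
    x0,y0,x1,y1=roi; h=cv2.cvtColor(f["image"],cv2.COLOR_RGB2HSV)
    m=np.zeros(h.shape[:2],np.uint8); m[y0:y1,x0:x1]=cv2.inRange(h,lo,hi)[y0:y1,x0:x1]
    n,l,s,c=cv2.connectedComponentsWithStats(m)
    return [(c[i],s[i]) for i in range(1,n) if s[i][4]>=amin],m
E
python3 - <<'E'
from h import *; from cell import optics
s=optics.grab_frame("scene");t=optics.grab_frame("top")
np.set_printoptions(precision=2,suppress=True)
B={}
for nm,f,lo,hi,roi in [("capT",t,(5,150,120),(20,255,255),(230,190,275,235)),("capS",s,(5,150,120),(20,255,255),(235,205,275,235)),
 ("dotT",t,(0,130,90),(8,255,255),(343,185,425,222)),("dotS",s,(0,100,70),(8,255,255),(325,190,405,232)),
 ("dotT2",t,(172,130,90),(180,255,255),(343,185,425,222)),("dotS2",s,(172,100,70),(180,255,255),(325,190,405,232)),
 ("blueT",t,(105,150,80),(125,255,255),(230,190,275,235)),("slotT",t,(0,0,0),(180,255,110),(360,192,402,212)),
 ("vialT",t,(130,100,50),(160,255,255),(280,100,400,280)),("vialS",s,(130,80,50),(160,255,255),(290,170,400,270))]:
    b,m=blobs(f,lo,hi,roi,4); B[nm]=b
    for c,st in b: print(nm,c,st)
    if nm=="slotT":
        k=max(cv2.findContours(m,0,1)[0],key=cv2.contourArea); print(cv2.minAreaRect(k))
g=cv2.inRange(cv2.cvtColor(t["image"],cv2.COLOR_RGB2HSV),(0,0,170),(180,60,255)); g[:170]=0;g[240:]=0;g[:,:330]=0;g[:,440:]=0
k=max(cv2.findContours(g,0,1)[0],key=cv2.contourArea); print("cover",cv2.minAreaRect(k)); bx=cv2.boxPoints(cv2.minAreaRect(k))
for z in(44,54): print(z,[plane(t,p,z)[:2] for p in bx])
a=cv2.hconcat([cv2.resize(t["image"][170:240,330:435],None,fx=4,fy=4,interpolation=0),cv2.resize(t["image"][170:240,225:305],None,fx=4,fy=4,interpolation=0)])
b=cv2.resize(s["image"][180:270,230:415],None,fx=3.3,fy=3.3,interpolation=0)
b=cv2.copyMakeBorder(b,0,0,0,max(0,a.shape[1]-b.shape[1]),0)
cv2.imwrite("pics/crop.png",cv2.vconcat([a,b[:,:a.shape[1]]])[:,:,::-1])
E
```

```text
capT [247.54 209.99] [243 206  10   9  68]
capS [252.3 217.5] [247 215  11   6  56]
dotT [355.81 203.46] [353 201   6   6  26]
dotS [346.29 207.57] [345 207   4   2   7]
dotS2 [347.5  208.75] [346 208   4   2   4]
blueT [253.21 215.17] [237 200  32  30 479]
slotT [381.59 201.64] [366 199  32   7 123]
((381.54486083984375, 201.53794860839844), (4.650547027587891, 31.225101470947266), 85.2363510131836)
vialT [365.69 129.83] [363 127   6   7  29]
vialT [291.97 146.9 ] [289 144   7   7  31]
vialT [331.   264.26] [328 262   7   6  34]
vialS [312.76 182.96] [310 181   6   5  25]
vialS [366.52 243.14] [363 239   8   9  56]
cover ((382.08624267578125, 201.53451538085938), (33.96560287475586, 77.9797134399414), 85.2363510131836)
44 [array([580.76,  94.26]), array([605.  , -89.23]), array([524.06, -94.96]), array([500.47,  85.13])]
54 [array([578.41,  94.87]), array([602.36, -86.45]), array([522.38, -92.11]), array([499.06,  85.85])]
```

View pics/crop.png

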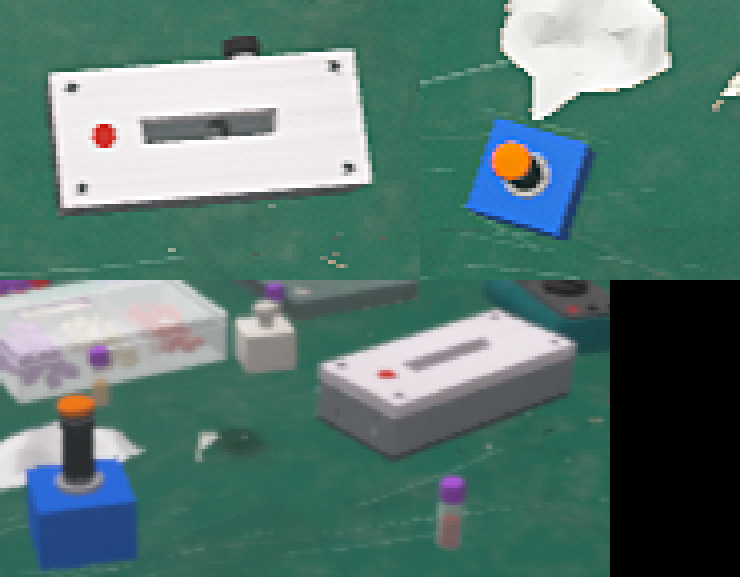

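The crop shows the fixture with the red dot at its left end and the slot, where a darker patch at about full-image (385,201) may be the hole. The pin leans only by perspective, in the blue stand at (253,214), and the vial and weight stand clear of the path.

```bash
cat > m.py <<'E'
from h import *; from cell import optics,sensors
np.set_printoptions(precision=2,suppress=True)
s=optics.grab_frame("scene");t=optics.grab_frame("top")
print("dot tri",tri(t,(355.81,203.46),s,(346.8,208.0)), "dot54",plane(t,(355.81,203.46),54))
print("cap tri (z~93/90)",tri(t,(247.54,209.99),s,(252.3,217.5)), "capT at 93",plane(t,(247.54,209.99),93))
h=cv2.cvtColor(t["image"],cv2.COLOR_RGB2HSV)
# cover by subpixel edge
m=cv2.inRange(h,(0,0,170),(180,60,255)); m[:170]=0;m[240:]=0;m[:,:330]=0;m[:,440:]=0
k=max(cv2.findContours(m,0,1)[0],key=cv2.contourArea)
W=np.array([plane(t,p[0],54)[:2] for p in k],np.float32)
r=cv2.minAreaRect(W); print("cover rect",r)
bp=cv2.boxPoints(r); e=max([bp[1]-bp[0],bp[2]-bp[1]],key=np.linalg.norm); yf=e/np.linalg.norm(e); yf*=np.sign(yf[1])
print("yaxis",yf,"ang from +y",np.arctan2(-yf[0],yf[1]))
ctr=np.array(r[0]); print("dot rel",(plane(t,(355.81,203.46),54)[:2]-ctr)@yf,(plane(t,(355.81,203.46),54)[:2]-ctr)@[yf[1],-yf[0]])
# slot: weighted darkness
V=h[...,2].astype(float)[194:210,362:402]; w=np.clip((200-V)/120,0,None); yy,xx=np.mgrid[194:210,362:402]
S=plane(t,((w*xx).sum()/w.sum(),(w*yy).sum()/w.sum()),52)[:2]; print("slot ctr",S, "rel",(S-ctr)@yf,(S-ctr)@[yf[1],-yf[0]])
print(h[197:207,362:402,2])
# stand top
m=cv2.inRange(h,(105,150,80),(125,255,255)); m[:190]=0;m[240:]=0;m[:,:230]=0;m[:,280:]=0
k=max(cv2.findContours(m,0,1)[0],key=cv2.contourArea)
b=cv2.inRange(h,(105,150,190),(125,255,255)); b[:190]=0;b[240:]=0;b[:,:230]=0;b[:,280:]=0
k2=max(cv2.findContours(b,0,1)[0],key=cv2.contourArea)
for q in(k,k2): print("stand rect z40",cv2.minAreaRect(np.array([plane(t,p[0],40)[:2] for p in q],np.float32)))
for n,p,z in[("v",(365.69,129.83),44),("v",(291.97,146.9),44),("v",(331,264.3),44),("w",(350,149),45)]: print(n,plane(t,p,z)[:2])
E
python3 m.py
```

```text
dot tri (array([544.44,  59.66,  43.19]), np.float64(1.4280081308337609)) dot54 [542.8   61.32  54.  ]
cap tri (z~93/90) (array([509.86, 303.42,  90.57]), np.float64(0.49713963028780206)) capT at 93 [509.6  303.16  93.  ]
cover rect ((550.4863891601562, 1.250640869140625), (79.97071075439453, 179.07492065429688), 7.395232200622559)
yaxis [-0.13  0.99] ang from +y 0.12907116
dot rel 60.55712561592532 0.10980453160376484
slot ctr [551.24   0.94] rel -0.40630694850936677 0.7056609626969488
[[241 241 242 244 244 244 245 244 244 245 246 247 248 248 249 250 251 253
  254 255 255 255 255 255 255 252 240 242 230 212 212 213 192 173 153 132
  125 217 244 239]
 [242 242 245 249 251 252 252 253 254 255 255 255 255 251 241 242 230 212
  212 190 176 179 159 140 139 137 134 133 131 127 128 129 127 118 114 113
  137 224 242 237]
 [240 242 237 220 207 213 211 191 173 175 154 134 139 134 132 135 129 129
  132 131 129 123 108 104 111 112 114 108 107 107 109 105 106 106 107 111
  155 223 242 242]
 [241 244 222 142 119 127 133 128 121 118 116 114 111 111 113 105 110 106
  103 102  77  60  58  60  84 105
[... 664 characters left out ...]
 238 252 247 255 255 255 255 255 255 255 255
  250 244 242 241]
 [241 242 246 224 130  80 117 141 139 172 198 198 195 233 249 255 255 255
  255 255 255 255 255 255 255 251 251 249 248 247 245 245 244 243 243 242
  239 238 239 237]
 [241 242 244 253 255 255 255 255 255 255 255 255 253 251 249 248 247 246
  246 245 245 244 244 244 243 242 241 242 241 240 240 240 240 240 240 240
  238 238 238 238]]
stand rect z40 ((508.3997802734375, 301.2816162109375), (60.99728775024414, 57.97861099243164), 76.58843231201172)
stand rect z40 ((510.1602783203125, 303.7260437011719), (55.79050827026367, 55.94568634033203), 76.07841491699219)
v [728.88  40.68]
v [676.95 218.11]
v [401.72 113.05]
w [677.66  77.69]
```

```bash
cat > m2.py <<'E'
from h import *; from cell import optics
np.set_printoptions(precision=2,suppress=True)
s=optics.grab_frame("scene");t=optics.grab_frame("top")
def red(f,x0,y0,x1,y1):
    I=f["image"][y0:y1,x0:x1].astype(float); w=np.clip(I[...,0]-np.maximum(I[...,1],I[...,2])-25,0,None)
    yy,xx=np.mgrid[y0:y1,x0:x1]; return np.array([(w*xx).sum(),(w*yy).sum()])/w.sum()
a,b=red(t,348,196,364,211),red(s,338,200,356,216); print(a,b,tri(t,a,s,b))
h=cv2.cvtColor(s["image"],cv2.COLOR_RGB2HSV)
# cover corners: project from top at two heights
ht=cv2.cvtColor(t["image"],cv2.COLOR_RGB2HSV)
m=cv2.inRange(ht,(0,0,170),(180,60,255)); m[:170]=0;m[240:]=0;m[:,:330]=0;m[:,440:]=0
k=max(cv2.findContours(m,0,1)[0],key=cv2.contourArea)
out=cv2.resize(s["image"][180:240,315:415],None,fx=8,fy=8,interpolation=0)
for z,c in((54,(255,0,0)),(44,(0,0,255))):
    bx=cv2.boxPoints(cv2.minAreaRect(np.array([plane(t,p[0],z)[:2] for p in k],np.float32)))
    q=np.array([(proj(s,[*p,z])-[315,180]+.5)*8 for p in bx]); cv2.polylines(out,[np.int32(q)],True,c,1)
    print(z,"dot->",proj(s,plane(t,a,z)))
for z in (0,):
    q=np.array([(proj(s,[*p,z])-[315,180]+.5)*8 for p in bx]); cv2.polylines(out,[np.int32(q)],True,(0,255,0),1)
cv2.imwrite("pics/fix.png",out[:,:,::-1])
E
python3 m2.py
```

```text
[355.61 203.45] [346.59 207.98] (array([544.45,  60.19,  43.36]), np.float64(1.3231183926538466))
54 dot-> [346.38 204.09]
44 dot-> [346.03 207.7 ]
```

View pics/fix.png

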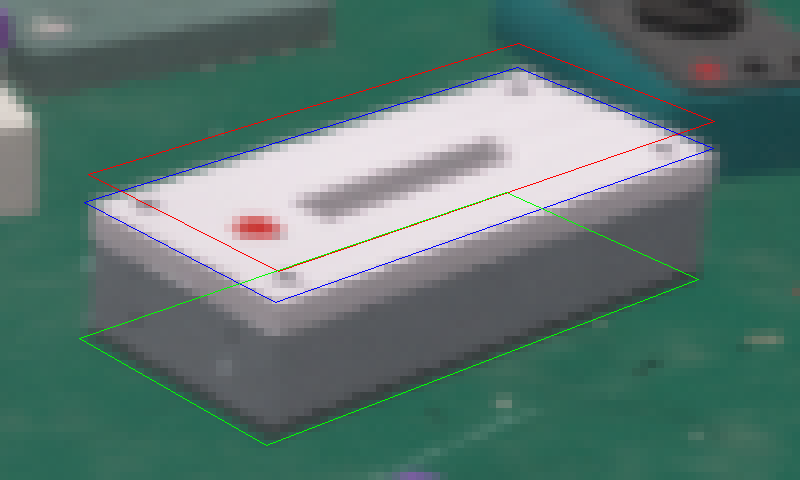

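The overlay shows that the cover's top lies at z = 44 mm (blue outline fits, red at 54 does not); so the slot floor is at z = 34. I'll compute the poses again at that height.

```bash
cat > m3.py <<'E'
from h import *; from cell import optics
np.set_printoptions(precision=2,suppress=True)
t=optics.grab_frame("top"); h=cv2.cvtColor(t["image"],cv2.COLOR_RGB2HSV)
# slot outline on top (sides tops), upper & lower long edges sub-pixel at half level (V~185), per column
V=h[...,2].astype(float); up=[];lo=[]
def cross(a,r0):  # rows where profile crosses 180
    return [(r0+i+(180-a[i])/(a[i+1]-a[i])) for i in range(len(a)-1) if (a[i]-180)*(a[i+1]-180)<0]
for c in range(367,397):
    x=cross(V[193:210,c],193)
    if len(x)>=2: up.append(plane(t,(c,x[0]),44)[:2]); lo.append(plane(t,(c,x[-1]),44)[:2])
le=[];ri=[]
for r in range(200,203):
    x=cross(V[r,360:404],360); le.append(plane(t,(x[0],r),44)[:2]); ri.append(plane(t,(x[-1],r),44)[:2])
up,lo,le,ri=map(np.array,(up,lo,le,ri))
def line(P): vx,vy,x,y=cv2.fitLine(P.astype(np.float32),cv2.DIST_HUBER,0,.01,.01).ravel(); return np.array([vx,vy])*np.sign(vy),np.array([x,y])
d1,p1=line(up);d2,p2=line(lo); print("edges dir",d1,d2)
mid=(up+lo)/2; d,p=line(mid); print("slot line dir",d,"ang",np.arctan2(-d[0],d[1]),"width",abs((p2-p1)@[d1[1],-d1[0]]))
a=le.mean(0);b=ri.mean(0); A=p+d*((a-p)@d);B=p+d*((b-p)@d); print("ends",A,B,"len",np.linalg.norm(A-B)); C=(A+B)/2
dot=plane(t,(355.61,203.45),44)[:2]; print("slot ctr",C,"dot",dot,"rel",(dot-C)@d,(dot-C)@[d[1],-d[0]])
v=dot-C; print("ang dot-slot",np.arctan2(-v[0],v[1]))
m=cv2.inRange(h,(0,0,170),(180,60,255)); m[:170]=0;m[240:]=0;m[:,:330]=0;m[:,440:]=0
k=max(cv2.findContours(m,0,1)[0],key=cv2.contourArea)
print("cover",cv2.minAreaRect(np.array([plane(t,q[0],44)[:2] for q in k],np.float32)))
sub=cv2.inRange(V[196:208,362:402],0,88);yy,xx=np.nonzero(sub);print("dark",[(x+362,y+196) for x,y in zip(xx,yy)])
for q in((384.,201.3),): H=plane(t,q,34)[:2]; print("hole guess",H,(H-C)@d,(H-C)@[d[1],-d[0]])
E
python3 m3.py
```

```text
edges dir [-0.13  0.99] [-0.12  0.99]
slot line dir [-0.13  0.99] ang 0.12748477 width 14.6128645
ends [547.99  38.81] [557.95 -38.9 ] len 78.35268593582784
slot ctr [552.97  -0.04] dot [544.73  60.77] rel 61.368908395404915 -0.4426957073366165
ang dot-slot 0.13469831259182957
cover ((552.5018920898438, -0.6109771728515625), (80.91715240478516, 181.55926513671875), 7.463275909423828)
dark [(np.int64(382), np.int64(200)), (np.int64(383), np.int64(200)), (np.int64(384), np.int64(200)), (np.int64(385), np.int64(200)), (np.int64(386), np.int64(200)), (np.int64(382), np.int64(201)), (np.int64(383), np.int64(201)), (np.int64(384), np.int64(201)), (np.int64(385), np.int64(201)), (np.int64(386), np.int64(201)), (np.int64(385), np.int64(202)), (np.int64(386), np.int64(202)), (np.int64(385), np.int64(203)), (np.int64(386), np.int64(203)), (np.int64(387), np.int64(203)), (np.int64(389), np.int64(203)), (np.int64(391), np.int64(203)), (np.int64(392), np.int64(203)), (np.int64(378), np.int64(204)), (np.int64(379), np.int64(204)), (np.int64(380), np.int64(204)), (np.int64(367), np.int64(205))]
hole guess [554.97  -7.39] -7.54403424198324 1.045649998142353
```

{"method": "step_arm", "body": {
  "rows": [
    [85,[13.6,38.6,-4],0.14],
    [85,[13.6,38.6,-4],0.14],
    [85,[13.6,38.6,-4],0.14],
    [85,[13.6,38.6,-4],0.14],
    [85,[13.6,38.6,-4],0.14],
    [85,[13.6,38.6,-4],0.14],
    [85,[13.6,38.6,-4],0.14],
    [85,[13.6,38.6,-4],0.14],
    [85,[13.6,38.6,-4],0.14],
    [85,[13.6,38.6,-4],0.14]
  ]
}}

```text
clock: 1.45
position: [374.0, -80.6, 191.5]
ee_rot: [0.592, 0.806, 0.0, 0.001]
contact_force: [-0.1, -1.4, 0.1]
gripper_width: 85.3
finger_force: 0.0
```

{"method": "step_arm", "body": {
  "rows": [
    [85,[13.6,38.6,-4],0.14],
    [85,[13.6,38.6,-4],0.14],
    [85,[13.6,38.6,-4],0.14],
    [85,[13.6,38.6,-4],0.14],
    [85,[13.6,38.6,-4],0.14],
    [85,[13.6,38.6,-4],0.14],
    [85,[13.6,38.6,-4],0.14],
    [85,[13.6,38.6,-4],0.14],
    [85,[13.6,38.6,-4],0.14],
    [85,[13.6,38.6,-4],0.14]
  ]
}}

```text
clock: 2.45
position: [510.0, 305.7, 151.1]
ee_rot: [-0.067, 0.998, -0.0, 0.0]
contact_force: [1.0, -1.1, 0.9]
gripper_width: 85.1
finger_force: 0.0
```

{"method": "step_arm", "body": {
  "rows": [
    [85,[0,0,0],0],
    [85,[0,0,0],0],
    [85,[0,0,0],0]
  ]
}}

```text
clock: 2.75
position: [509.5, 303.2, 151.6]
ee_rot: [-0.063, 0.998, -0.0, -0.0]
contact_force: [-1.1, 0.0, 0.4]
gripper_width: 85.1
finger_force: 0.0
```

{"method": "step_arm", "body": {
  "rows": [
    [60,[0,0,-15],0],
    [60,[0.3,0,-15],0],
    [60,[0,0,-15],0],
    [60,[0,0,-15],0],
    [60,[0,0,-15],0],
    [60,[0,0,-15],0],
    [60,[0,0,-8],0],
    [60,[0,0,-5],0],
    [60,[0,0,0],0],
    [60,[0,0,0],0]
  ]
}}

```text
clock: 3.75
position: [510.5, 304.2, 48.9]
ee_rot: [-0.064, 0.998, 0.0, 0.001]
contact_force: [0.6, 0.3, 1.0]
gripper_width: 59.8
finger_force: 0.0
```

```bash
python3 - <<'E'
from h import *; from cell import optics
a=optics.grab_frame("scene")["image"];b=optics.grab_frame("top")["image"]
o=cv2.hconcat([cv2.resize(a[150:290,180:340],None,fx=2.5,fy=2.5),cv2.resize(b[140:280,170:330],None,fx=2.5,fy=2.5)])
cv2.imwrite("pics/pre.png",o[:,:,::-1])
E
```

```text
(no output)
```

View pics/pre.png

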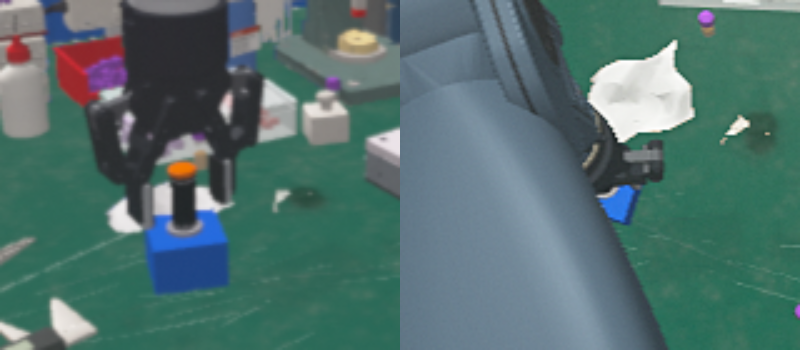

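The picture shows the open fingers on both sides of the grip (crop 140–240, 150–225), and the stand is clear, so I am closing the gripper.

{"method": "step_arm", "body": {
  "force": 60,
  "rows": [
    [0,[0,0,0],0],
    [0,[0,0,0],0],
    [0,[0,0,0],0],
    [0,[0,0,0],0],
    [0,[0,0,0],0],
    [0,[0,0,0],0]
  ]
}}

```text
clock: 4.45
position: [510.4, 304.0, 48.9]
ee_rot: [-0.064, 0.998, 0.0, 0.0]
contact_force: [0.5, -0.5, 2.7]
gripper_width: 18.8
finger_force: 58.5
```

```bash
cat > ob.py <<'E'
from cell import sensors
import numpy as np; np.set_printoptions(precision=2,suppress=True)
s=sensors.observe(); print(s["clock"],s["position"],s["ee_rot"],s["contact_force"],s["torque"],s["gripper_width"],s["finger_force"])
E
python3 ob.py
```

```text
4.45 [510.35 303.99  48.86] [-0.06  1.    0.    0.  ] [ 0.47 -0.51  2.75] [-0.01 -0.   -0.03] 18.786423690978495 58.52744891109978
```

{"method": "step_arm", "body": {
  "rows": [
    [0,[0,0,8],0],
    [0,[0,0,15],0],
    [0,[0,0,15],0],
    [0,[0,0,15],0],
    [0,[0,0,15],0],
    [0,[0,0,8],0],
    [0,[2,-16,0],0],
    [0,[4,-30,0],0],
    [0,[4,-30,0],0],
    [0,[4,-30,0],0]
  ]
}}

```text
clock: 5.45
position: [523.4, 195.8, 123.5]
ee_rot: [-0.064, 0.998, -0.0, -0.001]
contact_force: [0.1, 0.6, -1.0]
gripper_width: 18.5
finger_force: 58.7
```

{"method": "step_arm", "body": {
  "rows": [
    [0,[4,-30,0],0],
    [0,[4,-30,0],0],
    [0,[4,-30,0],0],
    [0,[4,-30,0],0],
    [0,[4,-28,0],0],
    [0,[4,-15,0],0],
    [0,[0.8,-5,0],0],
    [0,[0,0,0],0],
    [0,[0,0,0],0],
    [0,[0,0,0],0]
  ]
}}

```text
clock: 6.45
position: [548.5, 31.1, 124.2]
ee_rot: [-0.065, 0.998, 0.0, -0.0]
contact_force: [-0.0, -0.3, -2.4]
gripper_width: 18.8
finger_force: 58.8
```

```bash
python3 ob.py; python3 - <<'E'
from h import *; from cell import optics
f=optics.grab_frame("scene");g=optics.grab_frame("top")
cv2.imwrite("pics/ap.png",cv2.resize(f["image"][120:260,280:440],None,fx=4.2,fy=4.2)[:,:,::-1])
np.save("/tmp/s.npy",f["image"]);np.save("/tmp/t.npy",g["image"])
E
```

```text
6.45 [548.55  31.05 124.25] [-0.06  1.    0.   -0.  ] [-0.01 -0.29 -2.42] [-0.01 -0.03  0.  ] 18.83950266370988 58.77095019532135
```

View pics/ap.png

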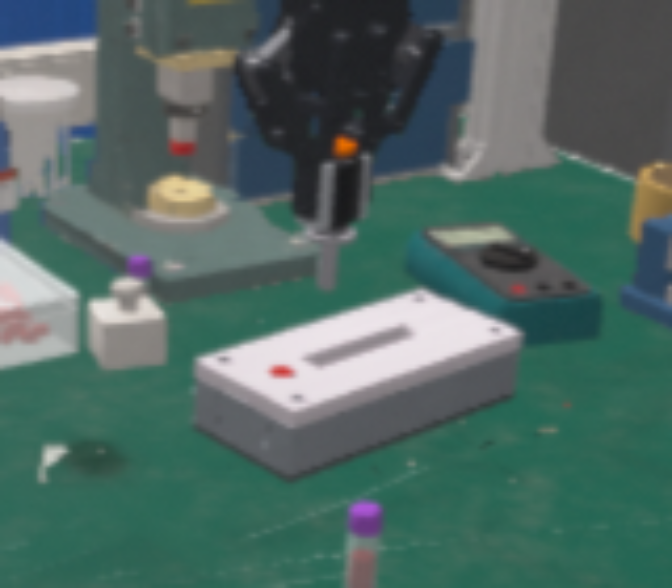

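The pin hangs straight in the gripper above the fixture. Its tip is at about full-image (358,189) and the bystanders are untouched. I'll check the tip against the scene-camera rays.

```bash
python3 - <<'E'
from h import *; from cell import optics
np.set_printoptions(precision=2,suppress=True)
f=optics.grab_frame("scene");g=optics.grab_frame("top")
I=f["image"].astype(int); print(I[176:192,350:366].sum(2)//3); print(f["image"][180,350:366])
for T in([548.5,30,85.3],[548.5,30,95],[548.5,30,115.3],[548.5,30,168.3]): print(T,proj(f,T),proj(g,T))
# slot in scene: dark centroid on cover
h=cv2.cvtColor(f["image"],cv2.COLOR_RGB2HSV); m=np.zeros(h.shape[:2],np.uint8); r=(350,194,382,212)
m[r[1]:r[3],r[0]:r[2]]=((h[...,2]<190)*255)[r[1]:r[3],r[0]:r[2]]
n,l,s,c=cv2.connectedComponentsWithStats(m.astype(np.uint8)); print(s[1:],c[1:])
i=1+np.argmax(s[1:,4]); print("slot scene",c[i],plane(f,c[i],43),"pred",proj(f,[552.8,-.1,43]))
cv2.imwrite("pics/top1.png",g["image"][:,:,::-1])
E
```

```text
[[139 136 136 133 137 144 139 129 127 126 127 143 151 135 107  82]
 [166 154 144 128 112 110 109 107 107 107 107 107 107  98  86  79]
 [130 130 126 122 120 115 108 105 105 104  98  90  86  84  81  79]
 [121 120 119 118 117 115 111 108 107 105  95  81  79  80  79  78]
 [116 114 112 107 101 100 104 107 107 104  93  80  78  78  78  77]
 [ 95  91  85  81  80  94 106 106 106 102  90  79  76  76  77  77]
 [ 79  78  77  76  77  97 109 107 105 101  89  78  76  78  78  79]
 [ 76  76  76  75  77  95 108 106 106 101  88  80  78  78  79  81]
 [ 76  75  74  73  77  93 105 106 106  99  87  79  79  80  79  79]
 [ 78  77  73  74  79  94 103 104 106  98  84  78  78  78  79  77]
 [ 87  85  78  76  79  92 103 106 105  96  84  78  77  77  76  76]
 [ 79  79  79  79  81  93 104 105 103  94  83  78  78  76  77  76]
 [ 79  80  79  79  80  88  96 101  98  89  81  78  77  76  76  77]
 [ 78  78  79  78  78  80  83  87  85  80  77  77  76  76  76  76]
 [ 77  77  78  77  77  77  78  78  79  76  77  76  77  76  77  77]
 [ 77  77  77  77  76  78  78  77  76  76  76  76  75  76  77  79]]
[[106 123 120]
 [104 120 118]
 [102 119 116]
 [ 98 114 111]
 [ 92 108 104]
 [ 91 106 103]
 [100 107 107]
 [107 105 109]
 [107 105 109]
 [103 103 106]
 [ 81 102  96]
 [ 51 104  87]
 [ 45 105  86]
 [ 44 104  86]
 [ 44 105  86]
 [ 43 104  86]]
[548.5, 30, 85.3] [357.05 188.04] [371.38 199.01]
[548.5, 30, 95] [357.31 184.09] [372.03 198.15]
[548.5, 30, 115.3] [357.88 175.71] [373.44 196.28]
[548.5, 30, 168.3] [359.4  153.15] [377.48 190.92]
[[350 194  13   4  32]
 [352 198  26   9  84]
 [369 207  13   5  39]] [[354.41 194.97]
 [364.85 202.04]
 [376.59 209.72]]
slot scene [364.85 202.04] [551.81   1.36  43.  ] pred [365.08 201.77]
```

{"method": "step_arm", "body": {
  "rows": [
    [0,[0,0,-10],0],
    [0,[0,0,-12],0],
    [0,[0,0,-10],0],
    [0,[0,0,-5],0],
    [0,[0,0,0],0],
    [0,[0,0,0],0],
    [0,[0,0,0],0]
  ]
}}

```text
clock: 7.35
position: [549.2, 29.8, 87.9]
ee_rot: [-0.064, 0.998, -0.0, 0.001]
contact_force: [-0.3, -0.3, -2.1]
gripper_width: 18.7
finger_force: 58.8
```

{"method": "step_arm", "body": {
  "rows": [
    [0,[0,0,-1.5],0],
    [0,[0,0,-1.5],0],
    [0,[0,0,-1.5],0],
    [0,[0,0,-1.5],0],
    [0,[0,0,0],0]
  ]
}}

```text
clock: 7.85
position: [548.5, 29.9, 80.9]
ee_rot: [-0.064, 0.998, 0.0, -0.0]
contact_force: [-0.4, 0.5, -1.2]
gripper_width: 18.6
finger_force: 58.8
```

{"method": "step_arm", "body": {
  "rows": [
    [0,[0,0,-1],0],
    [0,[0,0,-1],0],
    [0,[0,0,0],0]
  ]
}}

```text
clock: 8.15
position: [548.6, 29.9, 79.1]
ee_rot: [-0.064, 0.998, 0.0, -0.0]
contact_force: [0.5, -0.9, -1.7]
gripper_width: 18.4
finger_force: 58.8
```

{"method": "step_arm", "body": {
  "rows": [
    [0,[0,0,-1.5],0],
    [0,[0,0,-1.5],0],
    [0,[0,0,-1.5],0],
    [0,[0,0,0],0],
    [0,[0,0,0],0]
  ]
}}

```text
clock: 8.65
position: [548.7, 29.9, 74.7]
ee_rot: [-0.064, 0.998, 0.0, -0.0]
contact_force: [-0.2, -0.4, -1.3]
gripper_width: 18.7
finger_force: 58.8
```

{"method": "step_arm", "body": {
  "rows": [
    [0,[0,0,-1],0],
    [0,[0,0,-1],0],
    [0,[0,0,-1],0],
    [0,[0,0,0],0],
    [0,[0,0,0],0]
  ]
}}

```text
clock: 9.15
position: [549.0, 29.9, 72.3]
ee_rot: [-0.064, 0.998, -0.0, 0.0]
contact_force: [-0.3, 0.3, 1.7]
gripper_width: 18.3
finger_force: 58.8
```

{"method": "step_arm", "body": {
  "rows": [
    [0,[0,0,-1],0],
    [0,[0,0,-1],0],
    [0,[0,0,0],0],
    [0,[0,0,0],0]
  ]
}}

```text
clock: 9.55
position: [549.0, 29.9, 70.0]
ee_rot: [-0.064, 0.998, -0.0, 0.0]
contact_force: [-0.5, -0.2, 2.1]
gripper_width: 18.4
finger_force: 58.8
```

{"method": "step_arm", "body": {
  "rows": [
    [0,[0.26,-2,0],0],
    [0,[0.26,-2,0],0],
    [0,[0.26,-2,0],0],
    [0,[0.26,-2,0],0],
    [0,[0,0,0],0]
  ]
}}

```text
clock: 10.05
position: [550.0, 21.6, 69.9]
ee_rot: [-0.064, 0.998, -0.0, 0.0]
contact_force: [-0.1, 2.4, 2.8]
gripper_width: 19.0
finger_force: 58.8
```

{"method": "step_arm", "body": {
  "rows": [
    [0,[0.26,-2,0],0],
    [0,[0.26,-2,0],0],
    [0,[0.26,-2,0],0],
    [0,[0.26,-2,0],0],
    [0,[0,0,0],0]
  ]
}}

```text
clock: 10.55
position: [550.8, 13.4, 69.8]
ee_rot: [-0.064, 0.998, -0.0, -0.0]
contact_force: [0.5, 0.8, 3.0]
gripper_width: 18.7
finger_force: 58.8
```

{"method": "step_arm", "body": {
  "rows": [
    [0,[0.26,-2,0],0],
    [0,[0.26,-2,0],0],
    [0,[0.26,-2,0],0],
    [0,[0.26,-2,0],0],
    [0,[0,0,0],0]
  ]
}}

```text
clock: 11.05
position: [551.9, 5.4, 69.8]
ee_rot: [-0.064, 0.998, -0.0, 0.0]
contact_force: [-0.8, 1.2, 2.0]
gripper_width: 18.7
finger_force: 58.8
```

{"method": "step_arm", "body": {
  "rows": [
    [0,[0.13,-1,0],0],
    [0,[0.13,-1,0],0],
    [0,[0.13,-1,0],0],
    [0,[0.13,-1,0],0],
    [0,[0,0,0],0]
  ]
}}

```text
clock: 11.55
position: [552.4, 1.7, 69.8]
ee_rot: [-0.064, 0.998, -0.0, -0.0]
contact_force: [0.1, 1.8, 2.0]
gripper_width: 18.6
finger_force: 58.8
```

{"method": "step_arm", "body": {
  "rows": [
    [0,[0.13,-1,0],0],
    [0,[0.13,-1,0],0],
    [0,[0.13,-1,0],0],
    [0,[0,0,0],0]
  ]
}}

```text
clock: 11.95
position: [552.8, -1.4, 69.8]
ee_rot: [-0.064, 0.998, -0.0, -0.0]
contact_force: [-0.1, 1.6, 2.4]
gripper_width: 18.7
finger_force: 58.8
```

{"method": "step_arm", "body": {
  "rows": [
    [0,[0.13,-1,0],0],
    [0,[0.13,-1,0],0],
    [0,[0,0,0],0],
    [0,[0,0,0],0]
  ]
}}

```text
clock: 12.35
position: [553.1, -3.4, 69.8]
ee_rot: [-0.064, 0.998, -0.0, -0.0]
contact_force: [-0.4, 0.7, 2.0]
gripper_width: 18.7
finger_force: 58.8
```

{"method": "step_arm", "body": {
  "rows": [
    [0,[0.13,-1,0],0],
    [0,[0,0,0],0],
    [0,[0,0,0],0]
  ]
}}

```text
clock: 12.65
position: [553.2, -5.6, 69.4]
ee_rot: [-0.064, 0.998, -0.002, -0.0]
contact_force: [0.8, -2.1, -0.4]
gripper_width: 18.5
finger_force: 58.8
```

{"method": "step_arm", "body": {
  "rows": [
    [0,[0.13,-1,0],0],
    [0,[0,0,0],0],
    [0,[0,0,0],0]
  ]
}}

```text
clock: 12.95
position: [553.2, -5.7, 69.4]
ee_rot: [-0.064, 0.998, -0.001, -0.0]
contact_force: [0.7, -2.6, -1.2]
gripper_width: 18.5
finger_force: 58.8
```

{"method": "step_arm", "body": {
  "rows": [
    [0,[0.13,-1,0],0],
    [0,[0,0,0],0],
    [0,[0,0,0],0]
  ]
}}

```text
clock: 13.25
position: [553.2, -5.9, 69.5]
ee_rot: [-0.064, 0.998, 0.0, -0.0]
contact_force: [-0.1, -1.6, -2.1]
gripper_width: 18.8
finger_force: 58.8
```

{"method": "step_arm", "body": {
  "rows": [
    [0,[0.1,-0.7,0],0],
    [0,[0,0,0],0],
    [0,[0,0,0],0]
  ]
}}

```text
clock: 13.55
position: [553.3, -6.4, 69.7]
ee_rot: [-0.064, 0.998, 0.0, -0.0]
contact_force: [-0.5, -0.4, -0.7]
gripper_width: 18.7
finger_force: 58.6
```

{"method": "step_arm", "body": {
  "rows": [
    [0,[0.05,-0.4,0],0],
    [0,[0,0,-1],0],
    [0,[0,0,-1],0],
    [0,[0,0,-1],0],
    [0,[0,0,0],0],
    [0,[0,0,0],0]
  ]
}}

```text
clock: 14.15
position: [553.5, -7.2, 66.7]
ee_rot: [-0.064, 0.998, 0.0, -0.0]
contact_force: [0.3, -0.2, -1.4]
gripper_width: 18.6
finger_force: 58.6
```

{"method": "step_arm", "body": {
  "rows": [
    [0,[0,0,-1],0],
    [0,[0,0,-1],0],
    [0,[0,0,-1],0],
    [0,[0,0,0],0],
    [0,[0,0,0],0]
  ]
}}

```text
clock: 14.65
position: [553.5, -7.2, 63.7]
ee_rot: [-0.064, 0.998, 0.0, -0.0]
contact_force: [1.0, -0.0, -1.3]
gripper_width: 18.4
finger_force: 58.6
```

{"method": "step_arm", "body": {
  "rows": [
    [0,[0,0,-1.5],0],
    [0,[0,0,-1.5],0],
    [0,[0,0,-1.5],0],
    [0,[0,0,-1.5],0],
    [0,[0,0,-1.5],0],
    [0,[0,0,0],0],
    [0,[0,0,0],0]
  ]
}}

```text
clock: 15.35
position: [553.5, -7.2, 56.2]
ee_rot: [-0.064, 0.998, 0.0, -0.0]
contact_force: [0.4, 0.8, -1.7]
gripper_width: 18.6
finger_force: 58.6
```

{"method": "step_arm", "body": {
  "rows": [
    [0,[0,0,-1],0],
    [0,[0,0,-1],0],
    [0,[0,0,0],0],
    [0,[0,0,0],0]
  ]
}}

```text
clock: 15.75
position: [553.5, -7.2, 54.2]
ee_rot: [-0.064, 0.998, -0.0, -0.0]
contact_force: [0.1, 0.1, -2.3]
gripper_width: 18.8
finger_force: 58.6
```

{"method": "step_arm", "body": {
  "rows": [
    [0,[0,0,-0.7],0],
    [0,[0,0,0],0],
    [0,[0,0,0],0]
  ]
}}

```text
clock: 16.05
position: [553.6, -7.2, 53.6]
ee_rot: [-0.064, 0.998, 0.0, -0.0]
contact_force: [-0.5, 0.6, -1.0]
gripper_width: 18.7
finger_force: 58.6
```

{"method": "step_arm", "body": {
  "rows": [
    [0,[0,0,-0.5],0],
    [0,[0,0,0],0],
    [0,[0,0,0],0]
  ]
}}

```text
clock: 16.35
position: [553.6, -7.2, 53.1]
ee_rot: [-0.064, 0.998, -0.0, -0.0]
contact_force: [-0.5, 0.5, -2.0]
gripper_width: 19.1
finger_force: 58.6
```

{"method": "step_arm", "body": {
  "rows": [
    [0,[0,0,-0.4],0],
    [0,[0,0,0],0],
    [0,[0,0,0],0]
  ]
}}

```text
clock: 16.65
position: [553.6, -7.2, 52.8]
ee_rot: [-0.064, 0.998, -0.0, 0.0]
contact_force: [0.2, 0.1, 0.1]
gripper_width: 18.6
finger_force: 58.8
```

{"method": "step_arm", "body": {
  "rows": [
    [0,[0,0,-0.3],0],
    [0,[0,0,0],0],
    [0,[0,0,0],0]
  ]
}}

```text
clock: 16.95
position: [553.7, -7.2, 52.8]
ee_rot: [-0.064, 0.998, -0.0, 0.0]
contact_force: [-1.1, -0.3, 2.9]
gripper_width: 18.5
finger_force: 59.0
```

The flange is on the cover: z has stopped at 52.8 as expected and the force is rising. I'll let go and back off.

{"method": "step_arm", "body": {
  "rows": [
    [60,[0,0,0],0],
    [60,[0,0,0],0],
    [60,[0,0,0],0],
    [60,[0,0,0],0],
    [60,[0,0,0],0]
  ]
}}

```text
clock: 17.45
position: [553.6, -7.2, 52.3]
ee_rot: [-0.064, 0.998, 0.0, -0.0]
contact_force: [0.0, -0.7, 0.8]
gripper_width: 59.5
finger_force: 0.0
```

{"method": "step_arm", "body": {
  "rows": [
    [60,[0,0,5],0],
    [60,[0,0,15],0],
    [60,[0,0,20],0],
    [60,[0,0,20],0],
    [60,[0,0,20],0],
    [60,[0,0,20],0],
    [60,[-20,0,20],0],
    [60,[-30,0,10],0],
    [60,[-30,0,0],0],
    [60,[0,0,0],0]
  ]
}}

```text
clock: 18.45
position: [471.0, -6.9, 184.3]
ee_rot: [-0.064, 0.998, -0.0, 0.0]
contact_force: [0.9, 1.2, -1.2]
gripper_width: 60.0
finger_force: 0.0
```

{"method": "step_arm", "body": {
  "rows": [
    [60,[0,0,0],0],
    [60,[0,0,0],0],
    [60,[0,0,0],0],
    [60,[0,0,0],0]
  ]
}}

```text
clock: 18.85
position: [474.2, -7.3, 182.3]
ee_rot: [-0.064, 0.998, 0.0, -0.0]
contact_force: [0.5, -0.3, 0.1]
gripper_width: 60.3
finger_force: 0.0
```

```bash
python3 - <<'E'
from h import *; from cell import optics
np.set_printoptions(precision=2,suppress=True)
f=optics.grab_frame("scene")
cv2.imwrite("pics/end.png",cv2.resize(f["image"][130:260,290:430],None,fx=4.2,fy=4.2)[:,:,::-1])
print(proj(f,[553.6,-7.2,44]),proj(f,[553.6,-7.2,97]),proj(f,[553.6,-7.2,48]))
b,m=blobs(f,(5,150,120),(20,255,255),(340,150,395,215),5); print(b)
E
```

```text
[367.28 200.7 ] [368.92 179.89] [367.4  199.16]
[(array([369.18, 181.03]), array([365, 179,  10,   5,  38], dtype=int32))]
```

View pics/end.png

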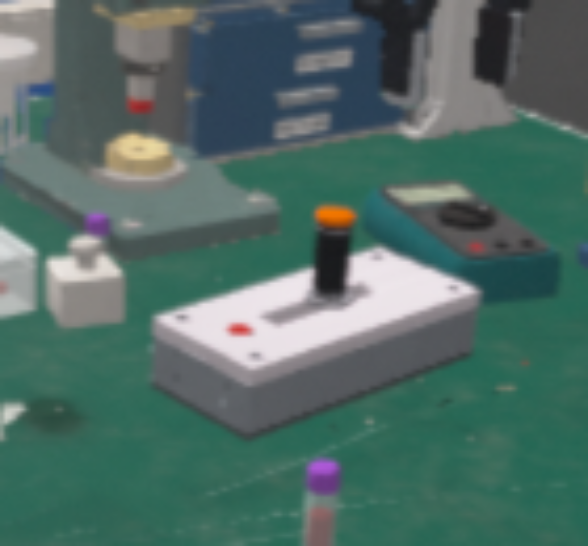

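The pin stands upright with its flange on the cover. The cap is at full-image (369.2,181.0), within about 1 px of the seated prediction (368.9,179.9 for its top). The gripper is well clear, and the vials and weight have not moved.

```bash
python3 -c "
from cell import sign_off; print(sign_off())"
```

```text
the job is handed in; nothing more can be done
None
```

I handed the job in with the locating pin pushed home in the carriage's hole, about 7 mm from the slot's centre on the side away from the red dot, flange on the cover and gripper clear; the sign-off returned no verdict.

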